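# Gauge the empty hole and fit the matching peg to the pan stand

### The arm

A 6-joint arm with a two-finger parallel gripper is mounted at the origin on a cart in front of the work surface, level with it; the furniture and walls round the work are solid. World frame = base frame: x ahead of the robot, y to its left, z up, the work surface at z = 0. Lengths are in m, angles in rad, forces in N, time in s.
With the tool pointing down it reaches from about 0.375 to 0.825 m from the base axis. Payload 5.5 kg.
Tool frame: the origin (TCP) lies on the centre line of the jaws, within the pads' length; the fingertips stand manip.tcp_to_tips ahead of it and the grasp point (between the pads) lies 6 mm ahead of it (manip.tcp_to_tips is the distance from the TCP to the fingertips, in m); z points along the fingers, y is the line along which they close (so a half turn about z gives the same grasp; the last joint's range is limited). The gripper opens to 85 mm and grips with 20 to 120 N. Pads are 22 mm wide; open, the fingers measure 114 mm over their backs; the gripper's body (76 mm by 85 mm) begins 54 mm behind the grasp point. The pads swing forward as they close: fully open they stand 13 mm farther back than shut.
Start: joints at [1.1, 0.314, -0.047, 1.21, 0, 1.571], TCP at [0.272, 0.535, 0.256] pointing down, gripper open.
Joint ranges: [-2.67, 2.67], [-0.69, 1.73], [-1.03, 1.25], [-2.08, 2.16], [-1.42, 1.45], [-3.14, 3.14]. Speed limits (rad/s): [2.39, 2.39, 3.01, 3.14, 3.14, 3.14].

### API

Orientations are given as a unit quaternion [x, y, z, w].
In Python, from station import manip, eyes, nets gives the robot as it stands.
- The arm moves only by the tool apply_moves, never from a script. Its argument "series" is a list of rows, each an object with "hand": the gripper command: -1 is fully open, 1 is shut, values between are in proportion; "translation": the shift along the tool's x, y, z in units of 40 mm (1.0 is 40 mm), a list of three; "delta_rot": the turn, a rotation vector about the tool's x, y, z in units of 5 degrees (1.0 is 5 degrees), a list of three. In form: [{"hand": hand, "translation": [tx, ty, tz], "delta_rot": [wx, wy, wz]}, ...]. A call has 1 to 20 rows; each row shifts and turns the commanded pose from where the row before left it, along the tool's axes as they then stand; what a row does not reach is not made up. A row lasts 1/8 s, in which the tool goes at most 62.5 mm and 10.7 degrees, less where a joint would pass 70% of its speed; a pose out of reach is approached as far as the arm can. A call is refused whole if a number of a shift passes 1 or a number of a turn 1, either way. A call with a gripper value outside its range is refused whole. The fingers move at their own pace and stop on an object; "newtons" is the grip in N (left out, the last holds). Time passes only in rows, so rows that do not move let the fingers close. It gives the time, the measured TCP pose, the force, the opening and the grip force at its end, in the units of the state.
- manip.read_state(): the state, without advancing time (a new reading comes with each control period).
- eyes.get_image(name): name is "scene" or "top"; returns a dict with "color" (480x640x3 uint8, blue, green, red), "fx", "fy", "cx", "cy" (pixels), "origin" and "attitude" of the camera in the world. Camera axes: x right, y up, looking along -z (the intrinsics and any distortion apply to the point x, -y, -z); pixel columns grow to the right and rows downward; lengths in m; the calibration is good to about 2 mm. A picture is of the moment at which its call begins. There is no depth.
- manip.sign_off(): hands the job in; it is judged then, once.
Trained networks look in the newest picture that a camera, given by its name, has taken for a name from the list of things; names that differ only in an ending like _2 or _b are one class to them, and where a whole thing is asked for, a point or a joint stands for the part that bears it (a point fixed in the world has none). Each returns a list of dicts, best first, with "confidence" (0 to 1); they miss things now and then, are a little off and sometimes report something else, mostly with a low value. They report only what shows in the picture. A call takes as long as a camera call.
- nets.recognise(camera, target): "point" ([x, y, z] in m, in world coordinates, good to about 4 mm: the middle of the surface that is visible of it).
- nets.regions_of(camera, target): "region" (480x640 bool, what is visible of it).
- nets.tip_of(camera, target): "point" ([x, y, z] in m, in world coordinates, good to about 4 mm: a listed point, or the origin of a listed thing).
The state is a dict: "time": time; "joint_pos": joint angles; "joint_vel": joint speeds; "effort": joint torques, N m; "position": TCP position; "eef_rot": TCP orientation; "force": force on the tool from outside, world axes, zero at the start; "ft_torque": the same for the moment, N m; "width": opening from 0.0 (shut) to 1.0 (fully open); "finger_force": force on a finger pad.
Only numpy, scipy, OpenCV 4.12 (cv2) and the standard library are available. Lean on these libraries where they do the work, as an engineer would, in place of code of your own. Each camera call takes 0.05 s, during which the arm holds its last target. There are 200 camera calls.

### The job

The pan stand has lost one of its three pegs. Find out how deep its empty hole is: take the depth rod from its holder, lower it gently down the middle of the hole until its tip rests on the bottom for a moment, and put it back upright in its holder. Then fit the one spare peg that will stand level with the two other pegs, press it home with a gentle push while it is on the bottom, and leave the two other spares standing in their rack; never ram the rod or the peg, and do not disturb the spice jar, the mug or the tealight.

Things in the scene. Friction and masses are not known exactly. Their poses are not given: they have to be found in the camera images.
- pan_stand: fixed block of mid-brown wood, 160 x 180 mm and 48 mm high, with two glued pale pegs (square, 14 mm wide) that stand 40 mm above its top face (88 mm above the worktop) at (-60, 45) and (60, 45) mm, and one empty blind hole at (0, -55) mm. Origin: centre of its underside; z up
- hole_mouth (a point): centre of the mouth of the empty hole, at the height of the block's top face (48 mm above the worktop); z up. The hole is round, upright, 23 mm in diameter; its flat rigid bottom lies 16, 27 or 38 mm below the mouth: which is not known and differs from time to time. A peg is level when its length is the depth plus 40 mm
- rod_holder: fixed dark wooden block, 50 x 50 mm and 70 mm high on a foot 78 mm square, with an upright through-hole 12 mm in diameter in which the depth rod hangs
- holder_mouth (a point): centre of the holder's hole at its top face, 70 mm above the worktop; z up
- depth_rod: depth rod, 111 mm long, 80 g: steel rod of 8 mm diameter with a rounded dark rubber tip, and above it, from 65 to 111 mm from the tip, a square wooden handle, 18 mm wide. Hangs upright in the holder, the shoulder under the handle resting on the holder's top (tip 5 mm above the worktop). Origin: the tip's end; z: from the tip to the handle; x and y: square to the flat sides of the handle
- rod_tip (a point): the end of the depth rod's tip
- peg_rack: fixed low dark wooden rack, 60 x 190 mm and 20 mm high, with three round holes of 23 mm diameter and 14 mm depth along its long (y) axis, 65 mm apart, in which the spare pegs stand. Origin: centre of its underside
- peg_blue: spare wooden peg with a blue-painted top end, 56 mm long, 44 g: a square head, 14 mm wide and 40 mm tall, on a round shank of 20 mm diameter and 16 mm length whose foot tapers to 14 mm diameter over the lowest 7 mm, with a thin dark felt pad beneath. Stands upright in the peg rack, its foot 6 mm above the worktop (the three pegs swap places). Origin: centre of its underside; z: up along the peg; x and y: square to the flat sides of its head
- peg_green: spare wooden peg with a green-painted top end, 67 mm long, 44 g: a square head, 14 mm wide and 40 mm tall, on a round shank of 20 mm diameter and 27 mm length whose foot tapers to 14 mm diameter over the lowest 7 mm, with a thin dark felt pad beneath. Stands upright in the peg rack, its foot 6 mm above the worktop (the three pegs swap places). Origin: centre of its underside; z: up along the peg; x and y: square to the flat sides of its head
- peg_red: spare wooden peg with a red-painted top end, 78 mm long, 44 g: a square head, 14 mm wide and 40 mm tall, on a round shank of 20 mm diameter and 38 mm length whose foot tapers to 14 mm diameter over the lowest 7 mm, with a thin dark felt pad beneath. Stands upright in the peg rack, its foot 6 mm above the worktop (the three pegs swap places). Origin: centre of its underside; z: up along the peg; x and y: square to the flat sides of its head
- peg_blue_top (a point): centre of the top of the blue-topped peg, 56 mm above its origin
- peg_green_top (a point): centre of the top of the green-topped peg, 67 mm above its origin
- peg_red_top (a point): centre of the top of the red-topped peg, 78 mm above its origin
- spice_jar: spice jar with a dark brown cap, 41 mm diameter, 105 mm high; bystander. Origin: centre of its underside
- mug: dark grey mug, 88 x 126 mm with its handle, 106 mm high; bystander. Origin: on its underside
- tealight: small tealight candle in a metal cup, 38 mm diameter, 15 mm high; bystander. Origin: centre of its underside

How it is judged:
By the outcome, as a careful person would: the job done as asked, in the order asked, and still so for the second after the job is handed in, with the robot touching nothing.
It also fails if it takes over 72 s, if anything falls off the work surface, if the arm or the gripper's body presses on something with over 40 N, if the wrist force passes 120 N, or if a joint passes its speed limit or range.

## Working session

There is one attempt and no reset: what is moved stays moved. The work goes in short steps, Python scripts to look and compute and a tool call to move; the robot and the scene stay as the last step left them, time stands still between calls to the robot, and variables do not carry over. Pictures are saved under pics/ and viewed, at most 10 in all, crops included, and the job is handed in when it is done.

Besides the shell and the picture viewer there is one more tool, called after ">>>" in YAML: its name, and indented under it one key for each argument. apply_moves: Moves the arm, as the interface text tells. Its arguments: {"type":"object","properties":{"series":{"type":"array"},"newtons":{"type":"number"}},"required":["series"]}

```bash
ls; mkdir -p pics
python3 - <<'E'
from station import manip, eyes, nets
import cv2
s=manip.read_state(); print(s, manip.tcp_to_tips)
for c in("scene","top"):
    im=eyes.get_image(c); cv2.imwrite(f"pics/{c}0.png",im["color"]); print(c,im["fx"],im["cx"],im["cy"],im["origin"],im["attitude"],[k for k in im])
    for n in["hole_mouth","holder_mouth","rod_tip","depth_rod","pan_stand","peg_rack","peg_blue_top","peg_green_top","peg_red_top","spice_jar","mug","tealight"]:
        r=nets.tip_of(c,n); print(n,[(x["point"],round(x["confidence"],2)) for x in r[:2]])
E
```

```text
pics
{'time': 0.0, 'joint_pos': array([ 1.09998405e+00,  3.14219031e-01, -4.80608828e-02,  1.21020634e+00,
        2.03090026e-06,  1.57079638e+00]), 'joint_vel': array([ 0.00086083,  0.00112933, -0.00021272, -0.00054615, -0.00039366,
       -0.00082864]), 'effort': array([-5.32617069e-04, -5.39590359e+01,  3.39754665e+01,  1.91474834e-02,
       -2.77741756e-04, -1.30369955e-05]), 'position': array([0.27192529, 0.53424812, 0.2554467 ]), 'eef_rot': array([ 2.33237885e-01,  9.72419341e-01, -8.21419998e-04, -1.98064418e-04]), 'force': array([ 0.69648562, -0.62200552, -0.01431285]), 'ft_torque': array([ 0.03448586, -0.00484213,  0.05665709]), 'finger_force': 0.0, 'width': 0.9983715007611337} 0.025
scene 553.6012283529279 325.03093447876205 243.5752499736053 [-0.08047989 -0.43219489  0.55502657] [ 0.44469538 -0.21070008 -0.38289294  0.78182127] ['color', 'fx', 'fy', 'cx', 'cy', 'origin', 'attitude']
hole_mouth [([0.4759, 0.2334, 0.0481], 0.79)]
holder_mouth [([0.4779, 0.0471, 0.0733], 0.83), ([0.496, -0.2045, 0.0715], 0.49)]
rod_tip [([0.4862, -0.0735, 0.006], 0.43)]
depth_rod []
pan_sta
[... 572 characters left out ...]
or', 'fx', 'fy', 'cx', 'cy', 'origin', 'attitude']
hole_mouth [([0.4752, 0.2314, 0.05], 0.86)]
holder_mouth [([0.4797, 0.0466, 0.0707], 0.83)]
rod_tip []
depth_rod [([0.483, 0.0439, 0.0033], 0.59), ([0.6485, -0.1244, 0.0034], 0.59)]
pan_stand [([0.4909, -0.1361, 0.0081], 0.71), ([0.4749, 0.286, 0.0006], 0.6)]
peg_rack [([0.4913, -0.1403, -0.0059], 0.73)]
peg_blue_top [([0.4892, -0.1381, 0.0612], 0.61)]
peg_green_top [([0.4953, -0.2017, 0.074], 0.48)]
peg_red_top [([0.4881, -0.0758, 0.0842], 0.4), ([0.4879, -0.1418, -0.0038], 0.4)]
spice_jar [([0.6005, 0.0669, -0.0021], 0.96), ([0.4843, -0.0747, 0.0027], 0.18)]
mug [([0.6473, -0.1273, 0.0006], 0.6)]
tealight [([0.3729, 0.007, -0.0001], 0.77)]
```

View pics/scene0.png

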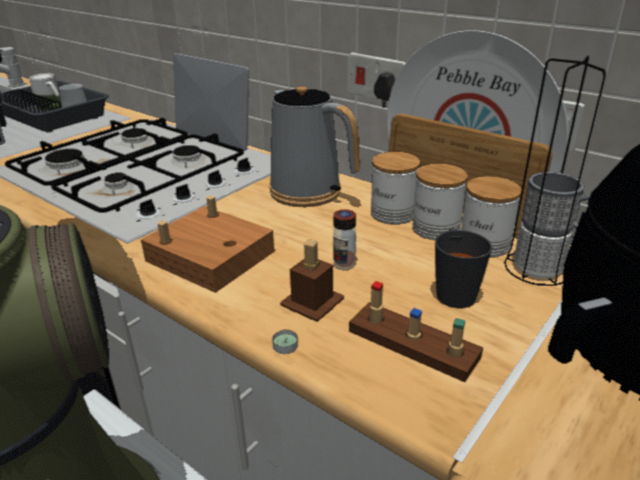

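View pics/top0.png

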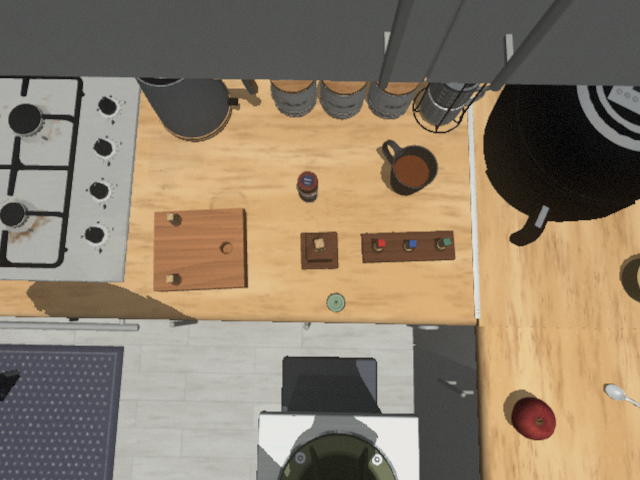

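The scene view shows the pan stand (left, hole near (230,243)), the holder with the rod (311,255), the tealight (285,341), and red, blue and green pegs in the rack at (377,287), (416,314), (458,324). The top view agrees: hole (226,248), holder (320,244), pegs (380,243), (410,244), (445,242). Next I'll zoom in to get the yaws.

```bash
python3 - <<'E'
import cv2,numpy as np
t=cv2.imread("pics/top0.png");s=cv2.imread("pics/scene0.png")
z=lambda im,x,y,w,h,W,H:cv2.resize(im[y:y+h,x:x+w],(W,H),interpolation=cv2.INTER_CUBIC)
a=np.hstack([z(t,300,220,80,50,400,250),z(t,360,220,80,50,400,250)])
a2=np.hstack([z(s,280,230,66,50,400,300),z(s,350,270,133,100,400,300)])
cv2.imwrite("pics/crop.png",np.vstack([a,a2]))
E
cat > h.py <<'E'
from station import manip, eyes, nets
import cv2,numpy as np
from scipy.spatial.transform import Rotation as R
def ray(im,u,v):
    d=np.array([(u-im["cx"])/im["fx"],-(v-im["cy"])/im["fy"],-1.0]); return R.from_quat(im["attitude"]).apply(d)
def atz(im,u,v,z):
    d=ray(im,u,v);o=np.array(im["origin"]);return o+d*(z-o[2])/d[2]
def proj(im,p):
    q=R.from_quat(im["attitude"]).inv().apply(np.array(p)-im["origin"]);return im["cx"]-im["fx"]*q[...,0]/q[...,2],im["cy"]+im["fy"]*q[...,1]/q[...,2]
E
python3 - <<'E'
from h import *
for c in("scene","top"):
    im=eyes.get_image(c)
    for n,h in [("pan_stand",.048),("peg_rack",.02),("rod_holder",.07)]:
        r=nets.regions_of(c,n)
        if not r: continue
        m=r[0]["region"]; v,u=np.nonzero(m)
        # region's outline through top plane
        P=np.array([atz(im,a,b,h)[:2] for a,b in zip(u,v)]).astype(np.float32)
        print(c,n,round(r[0]["confidence"],2),cv2.minAreaRect(P*1000))
E
```

```text
scene pan_stand 0.73 ((492.15948486328125, -206.8911895751953), (82.24979400634766, 17.78911018371582), 21.275554656982422)
scene peg_rack 0.88 ((481.3125305175781, -143.92364501953125), (80.40968322753906, 196.82850646972656), 3.4058022499084473)
scene rod_holder 0.73 ((628.2550659179688, -140.82269287109375), (228.66448974609375, 92.01083374023438), 21.510950088500977)
top pan_stand 0.58 ((472.4930725097656, 284.3693542480469), (165.3871612548828, 187.5465087890625), 3.6554698944091797)
top peg_rack 0.83 ((489.32196044921875, -136.63449096679688), (61.60108184814453, 189.7514190673828), 2.975672721862793)
top rod_holder 0.69 ((470.4431457519531, 45.26495361328125), (76.94110870361328, 74.15528869628906), 1.4551037549972534)
```

View pics/crop.png

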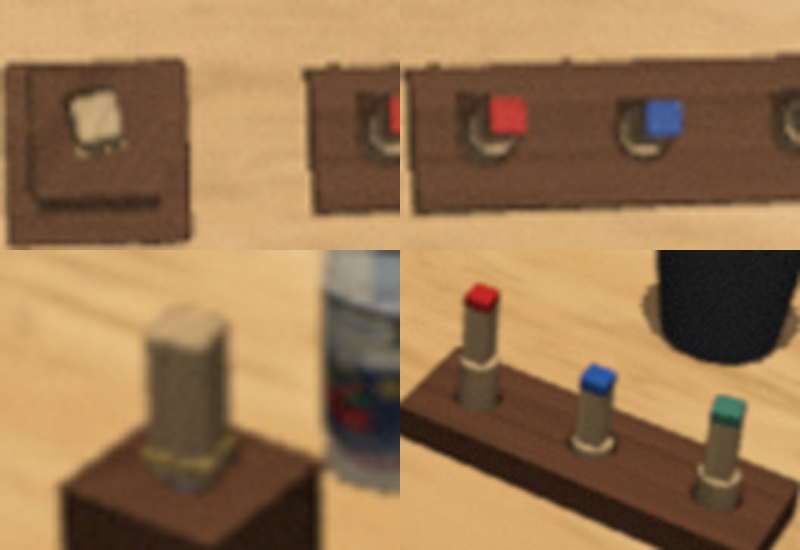

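The crop shows the handle turned by about +10° (corners near (68,100) and (115,90)). The peg heads are roughly aligned with the rack, which is turned about 3°. I'll measure these more closely.

Run:
```python
from h import *
imt=eyes.get_image("top");ims=eyes.get_image("scene")
def blob(im,x,y,w,h,z,f):
    k=8;c=cv2.resize(im["color"][y:y+h,x:x+w],None,fx=k,fy=k,interpolation=cv2.INTER_CUBIC).astype(int)
    m=f(c).astype(np.uint8); n,l,st,ce=cv2.connectedComponentsWithStats(m); i=1+np.argmax(st[1:,4])
    v,u=np.nonzero(l==i); P=np.array([atz(im,x+(a+.5)/k-.5,y+(b+.5)/k-.5,z)[:2] for a,b in zip(u,v)])*1000
    return cv2.minAreaRect(P.astype(np.float32)),P.mean(0)
print("handle",blob(imt,308,232,24,18,.116,lambda c:c.sum(2)>300))
print("red",blob(imt,370,232,20,20,.084,lambda c:c[...,2]-c[...,1]>90))
print("blue",blob(imt,400,232,20,20,.062,lambda c:c[...,0]-c[...,2]>50))
print("green",blob(imt,435,232,20,20,.073,lambda c:c[...,1]-c[...,2]>25))
# mouth of hole: dark blob
print("hole",blob(imt,214,236,24,24,.048,lambda c:c.sum(2)<200))
v=[]
for n in ("peg_red_top","peg_blue_top","peg_green_top","hole_mouth","holder_mouth"):
    for im,c in ((imt,"top"),(ims,"scene")):
        r=nets.tip_of(c,n); print(n,c,r[0]["point"] if r else None)
print("pegs proj of glued pegs")
# fit pan stand pose by glued peg tops: search
print("rod handle top proj",proj(ims,[.478,.046,.116]),proj(imt,[.478,.046,.116]))
cv2.imwrite("pics/c2.png",np.hstack([cv2.resize(imt["color"][200:300,145:255],(440,400),interpolation=cv2.INTER_CUBIC),cv2.resize(ims["color"][190:290,140:230],(360,400),interpolation=cv2.INTER_CUBIC)]))
```

```text
handle (((478.59295654296875, 45.26256561279297), (17.654298782348633, 17.73955726623535), 15.587827682495117), array([478.54861247,  45.37568896]))
red (((485.96307373046875, -74.39569854736328), (13.226503372192383, 13.028553009033203), 2.1348817348480225), array([485.86415629, -74.31060788]))
blue (((489.04669189453125, -138.7301788330078), (12.465996742248535, 12.889975547790527), 1.0577298402786255), array([ 489.077629 , -138.6966324]))
green (((492.2931213378906, -203.43870544433594), (12.789870262145996, 12.672690391540527), 12.548127174377441), array([ 492.3190844 , -203.39919517]))
hole (((478.36151123046875, 238.20095825195312), (8.074874877929688, 19.833017349243164), 64.15142059326172), array([478.35054237, 238.72954241]))
peg_red_top top [0.4875, -0.0767, 0.0843]
peg_red_top scene [0.4865, -0.0722, 0.0858]
peg_blue_top top [0.4905, -0.1369, 0.0612]
peg_blue_top scene [0.4889, -0.1411, 0.0632]
peg_green_top top None
peg_green_top scene [0.4958, -0.2055, 0.0709]
hole_mouth top [0.4728, 0.2323, 0.0482]
hole_mouth scene [0.4745, 0.2318, 0.0497]
holder_mouth top [0.4831, 0.0471, 0.0723]
holder_mouth scene [0.4777, 0.0481, 0.0728]
pegs proj of glued pegs
rod handle top proj (np.float64(308.27556844960355), np.float64(241.99104274670262)) (np.float64(318.6302573334061), np.float64(243.2422000918129))
```

View pics/c2.png

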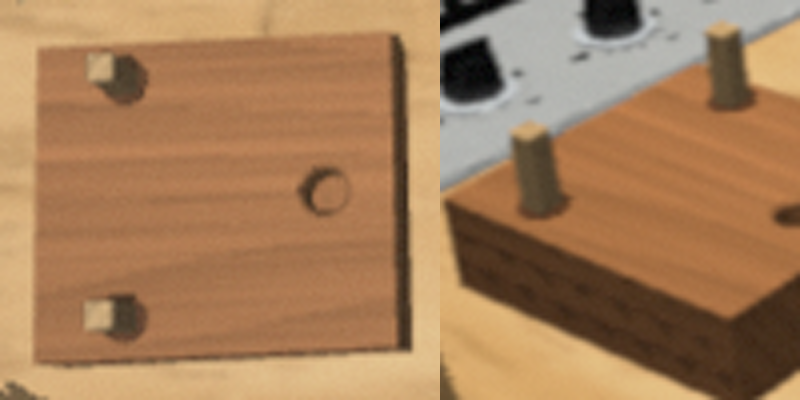

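The hole's circle is centred at about (326,191) in the left crop, which is top pixel (226.1,247.4). The glued peg tops are at about (99,67) and (98,316).

Run:
```python
from h import *
im=eyes.get_image("top");ims=eyes.get_image("scene")
f=lambda a,b:(145+a/4-.4,200+b/4-.4)
h=atz(im,*f(326,191),.048);a=atz(im,*f(100,67),.088);b=atz(im,*f(98.5,315),.088)
print("hole",h,"pegs",a,b)
m=(a+b)/2; d=(a-b)[:2]; d/=np.linalg.norm(d); n=np.array([d[1],-d[0]]); print("yaw",np.degrees(np.arctan2(d[1],d[0])),"hole from pegs",m[:2]+n*.1)
for z in(.048,): 
  r=nets.regions_of("scene","hole_mouth")
print(proj(ims,[h[0],h[1],.048]))
c=cv2.resize(ims["color"][232:254,212:248],None,fx=8,fy=8,interpolation=cv2.INTER_CUBIC).astype(int).sum(2)<190
n_,l,st,ce=cv2.connectedComponentsWithStats(c.astype(np.uint8)); i=1+np.argmax(st[1:,4]); print(st[i]/8.+[212,232,0,0,0],ce[i]/8+[212,232])
# two-view triangulation check of calibration: handle top
s=manip.read_state();print(R.from_quat(s["eef_rot"]).as_matrix().round(3).tolist())
# offset between cameras: red blob in scene
```

```text
hole [0.4757165  0.23174011 0.048     ] pegs [0.52914264 0.33578045 0.088     ] [0.40953791 0.32788283 0.088     ]
yaw 3.7778103014760025 hole from pegs [0.47592902 0.23204893]
(np.float64(228.39810354897344), np.float64(242.9751695527996))
[238.25  247.875   9.75    6.125 260.25 ] [244.47388329 251.84822286]
[[-0.891, 0.454, -0.0], [0.454, 0.891, 0.0], [0.0, -0.0, -1.0]]
```

>>> apply_moves:
  series:
    - {"hand": -1, "translation": [0, 0, 0], "delta_rot": [0, 0, 1]}
    - {"hand": -1, "translation": [0, 0, 0], "delta_rot": [0, 0, 1]}
    - {"hand": -1, "translation": [0, 0, 0], "delta_rot": [0, 0, 1]}
    - {"hand": -1, "translation": [0, 0, 0], "delta_rot": [0, 0, 1]}
    - {"hand": -1, "translation": [0, 0, 0], "delta_rot": [0, 0, 1]}
    - {"hand": -1, "translation": [0, 0, 0], "delta_rot": [0, 0, 1]}
    - {"hand": -1, "translation": [0, 0, 0], "delta_rot": [0, 0, 1]}
    - {"hand": -1, "translation": [0, 0, 0], "delta_rot": [0, 0, 1]}
    - {"hand": -1, "translation": [0, 0, 0], "delta_rot": [0, 0, 1]}
    - {"hand": -1, "translation": [0, 0, 0], "delta_rot": [0, 0, 1]}
    - {"hand": -1, "translation": [-0.93, 0.16, 0], "delta_rot": [0, 0, 0]}
    - {"hand": -1, "translation": [-0.93, 0.16, 0], "delta_rot": [0, 0, 0]}
    - {"hand": -1, "translation": [-0.93, 0.16, 0], "delta_rot": [0, 0, 0]}
    - {"hand": -1, "translation": [-0.93, 0.16, 0], "delta_rot": [0, 0, 0]}
    - {"hand": -1, "translation": [-0.93, 0.16, 0], "delta_rot": [0, 0, 0]}
    - {"hand": -1, "translation": [-0.93, 0.16, 0], "delta_rot": [0, 0, 0]}
    - {"hand": -1, "translation": [-0.93, 0.16, 0], "delta_rot": [0, 0, 0]}
    - {"hand": -1, "translation": [-0.93, 0.16, 0], "delta_rot": [0, 0, 0]}
    - {"hand": -1, "translation": [-0.93, 0.16, 0], "delta_rot": [0, 0, 0]}
    - {"hand": -1, "translation": [-0.93, 0.16, 0], "delta_rot": [0, 0, 0]}

```text
time: 4.95
position: [0.4188, 0.1856, 0.2565]
eef_rot: [0.622, 0.783, 0.0, 0.0]
force: [0.4, -0.2, 1.1]
width: 1.004
finger_force: 0.0
```

>>> apply_moves:
  series:
    - {"hand": -1, "translation": [-0.93, 0.16, 0], "delta_rot": [0, 0, 0]}
    - {"hand": -1, "translation": [-0.93, 0.16, 0], "delta_rot": [0, 0, 0]}
    - {"hand": -1, "translation": [-0.93, 0.16, 0], "delta_rot": [0, 0, 0]}
    - {"hand": -1, "translation": [-0.93, 0.16, 0], "delta_rot": [0, 0, 0]}
    - {"hand": -1, "translation": [0, 0, 0.8], "delta_rot": [0, 0, 0]}
    - {"hand": -1, "translation": [0, 0, 0.8], "delta_rot": [0, 0, 0]}
    - {"hand": -1, "translation": [0, 0, 0], "delta_rot": [0, 0, 0]}
    - {"hand": -1, "translation": [0, 0, 0], "delta_rot": [0, 0, 0]}

```text
time: 5.95
position: [0.4773, 0.0477, 0.1934]
eef_rot: [0.622, 0.783, 0.0, 0.0]
force: [-0.5, -0.1, -0.3]
width: 1.004
finger_force: 0.0
```

```bash
cat >> h.py <<'E'
def go(x,y,z,yaw=None):
    s=manip.read_state();M=R.from_quat(s["eef_rot"]).as_matrix()
    d=np.array([x,y,z])-s["position"]
    print("t",round(s["time"],2),"pos",s["position"].round(4),"yaw",np.degrees(np.arctan2(M[1,1],M[0,1])).round(2),"zax",M[:,2].round(4),"F",s["force"].round(2),"w",round(s["width"]*85,1),s["finger_force"])
    print("units",(M.T@d/.04).round(3),"j6",s["joint_pos"][5].round(2))
E
python3 - <<'E'
from h import *
go(.4786,.0453,.102)
im=eyes.get_image("scene"); cv2.imwrite("pics/s1.png",cv2.resize(im["color"][150:360,200:480],(800,600)))
E
```

```text
t 5.95 pos [0.4773 0.0477 0.1934] yaw 13.04 zax [ 1.e-03  1.e-04 -1.e+00] F [-0.49 -0.09 -0.35] w 85.3 0.0
units [-0.064  0.015  2.284] j6 1.44
```

View pics/s1.png

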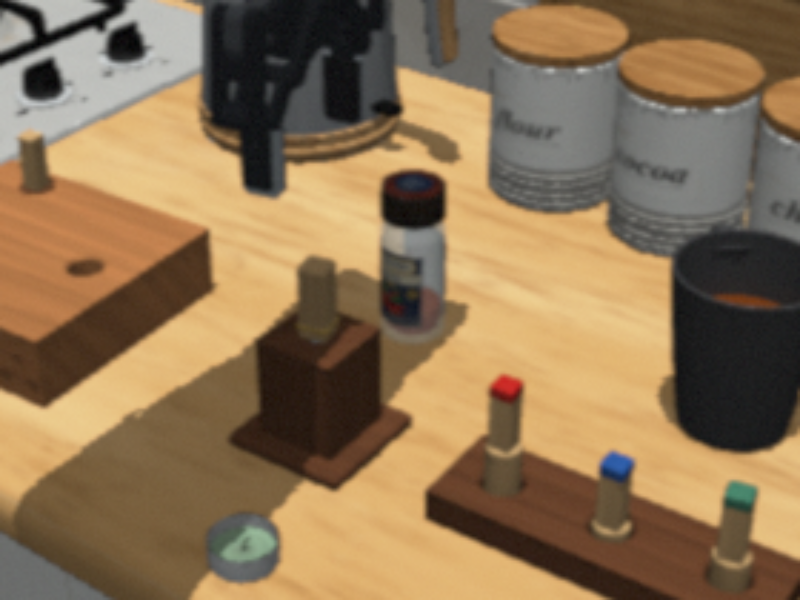

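The open jaws hang over the handle (crop (318,260)), with the fingers at (262,130) and (345,90) and everything else clear. I'll descend and grip.

>>> apply_moves:
  newtons: 30
  series:
    - {"hand": -1, "translation": [-0.06, 0.015, 0.6], "delta_rot": [0, 0, 0]}
    - {"hand": -1, "translation": [0, 0, 0.6], "delta_rot": [0, 0, 0]}
    - {"hand": -1, "translation": [0, 0, 0.6], "delta_rot": [0, 0, 0]}
    - {"hand": -1, "translation": [0, 0, 0.48], "delta_rot": [0, 0, 0]}
    - {"hand": -1, "translation": [0, 0, 0], "delta_rot": [0, 0, 0]}
    - {"hand": 0, "translation": [0, 0, 0], "delta_rot": [0, 0, 0]}
    - {"hand": 0.3, "translation": [0, 0, 0], "delta_rot": [0, 0, 0]}
    - {"hand": 0.5, "translation": [0, 0, 0], "delta_rot": [0, 0, 0]}
    - {"hand": 1, "translation": [0, 0, 0], "delta_rot": [0, 0, 0]}
    - {"hand": 1, "translation": [0, 0, 0], "delta_rot": [0, 0, 0]}
    - {"hand": 1, "translation": [0, 0, 0], "delta_rot": [0, 0, 0]}
    - {"hand": 1, "translation": [0, 0, 0], "delta_rot": [0, 0, 0]}
    - {"hand": 1, "translation": [0, 0, 0], "delta_rot": [0, 0, 0]}

```text
time: 7.62
position: [0.4783, 0.0454, 0.1016]
eef_rot: [0.622, 0.783, 0.0, 0.0]
force: [-1.0, -0.9, 6.4]
width: 0.203
finger_force: 31.9
```

Run:
```python
from h import *
go(.4786,.0453,.102);print(manip.read_state()["ft_torque"])
```

```text
t 7.62 pos [0.4783 0.0454 0.1016] yaw 13.03 zax [ 8.e-04  1.e-04 -1.e+00] F [-1.04 -0.89  6.42] w 17.3 31.892327070236206
units [-0.003  0.007 -0.01 ] j6 1.44
[-0.02055866  0.23108677 -0.01481697]
```

>>> apply_moves:
  series:
    - {"hand": 1, "translation": [0, 0, -0.2], "delta_rot": [0, 0, 0]}
    - {"hand": 1, "translation": [0, 0, -0.4], "delta_rot": [0, 0, 0]}
    - {"hand": 1, "translation": [0, 0, -0.5], "delta_rot": [0, 0, 0]}
    - {"hand": 1, "translation": [0, 0, -0.5], "delta_rot": [0, 0, 0]}
    - {"hand": 1, "translation": [0, 0, -0.5], "delta_rot": [0, 0, 0]}
    - {"hand": 1, "translation": [0, 0, -0.1], "delta_rot": [0, 0, 0]}
    - {"hand": 1, "translation": [0, 0, 0], "delta_rot": [0, 0, 0]}

```text
time: 8.5
position: [0.4778, 0.0453, 0.1889]
eef_rot: [0.622, 0.783, -0.0, -0.0]
force: [-0.2, 0.9, -1.1]
width: 0.209
finger_force: 31.2
```

Run:
```python
from h import *
go(.4755,.232,.17)
```

```text
t 8.5 pos [0.4778 0.0453 0.1889] yaw 13.02 zax [-1.e-04 -0.e+00 -1.e+00] F [-0.25  0.93 -1.13] w 17.8 31.21270716190338
units [4.56  0.996 0.472] j6 1.44
```

>>> apply_moves:
  series:
    - {"hand": 1, "translation": [0.3, 0.06, 0], "delta_rot": [0, 0, 0]}
    - {"hand": 1, "translation": [0.6, 0.13, 0], "delta_rot": [0, 0, 0]}
    - {"hand": 1, "translation": [0.7, 0.16, 0], "delta_rot": [0, 0, 0]}
    - {"hand": 1, "translation": [0.7, 0.16, 0], "delta_rot": [0, 0, 0]}
    - {"hand": 1, "translation": [0.7, 0.16, 0], "delta_rot": [0, 0, 0]}
    - {"hand": 1, "translation": [0.7, 0.16, 0], "delta_rot": [0, 0, 0]}
    - {"hand": 1, "translation": [0.6, 0.12, 0], "delta_rot": [0, 0, 0]}
    - {"hand": 1, "translation": [0.26, 0.046, 0.3], "delta_rot": [0, 0, 0]}
    - {"hand": 1, "translation": [0, 0, 0.3], "delta_rot": [0, 0, 0]}
    - {"hand": 1, "translation": [0, 0, 0], "delta_rot": [0, 0, 0]}
    - {"hand": 1, "translation": [0, 0, 0], "delta_rot": [0, 0, 0]}

```text
time: 9.88
position: [0.4756, 0.2312, 0.1649]
eef_rot: [0.623, 0.782, -0.0, -0.0]
force: [-0.0, 1.0, -0.8]
width: 0.207
finger_force: 31.2
```

Run:
```python
from h import *
go(.4755,.232,.16)
a=eyes.get_image("scene");b=eyes.get_image("top")
print(proj(a,[.4755,.232,.068]),proj(a,[.4755,.232,.048]))
for c in("scene","top"): print([(x["point"],x["confidence"]) for x in nets.tip_of(c,"rod_tip")[:2]],[(x["point"],x["confidence"]) for x in nets.tip_of(c,"hole_mouth")[:2]])
cv2.imwrite("pics/s2.png",np.hstack([cv2.resize(a["color"][190:270,170:270],(500,400),interpolation=cv2.INTER_CUBIC),cv2.resize(b["color"][200:300,190:265],(300,400),interpolation=cv2.INTER_CUBIC)]))
```

```text
t 9.88 pos [0.4756 0.2312 0.1649] yaw 12.96 zax [-5.e-04 -5.e-04 -1.e+00] F [-0.03  1.01 -0.8 ] w 17.6 31.16463840007782
units [0.02  0.003 0.123] j6 1.8
(np.float64(227.06201986953386), np.float64(233.27813192716894)) (np.float64(228.20817514421563), np.float64(242.97972934969403))
[([0.4739, 0.2315, 0.0688], 0.79), ([0.4989, -0.2053, 0.0722], 0.57)] [([0.4723, 0.2365, 0.0472], 0.82)]
[([0.4785, 0.2291, 0.0681], 0.66), ([0.4749, 0.2322, 0.0721], 0.6)] [([0.4782, 0.2301, 0.0499], 0.69), ([0.3738, 0.0066, -0.0002], 0.28)]
```

View pics/s2.png

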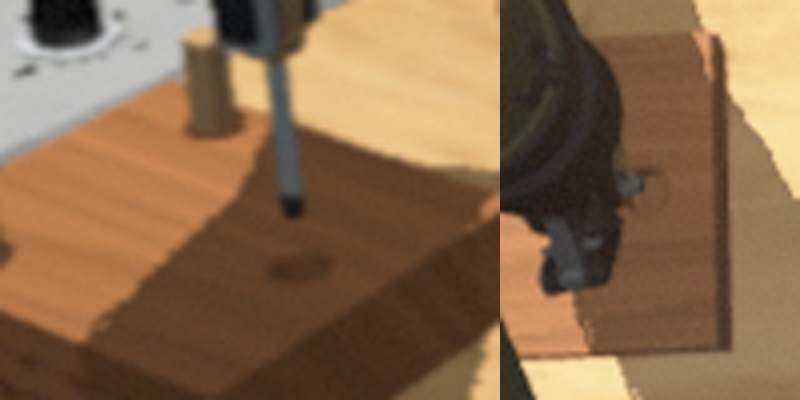

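The tip is at scene crop (292,212) and hangs directly over the hole at (300,266), within about 1 mm. I'll lower it in stages.

>>> apply_moves:
  series:
    - {"hand": 1, "translation": [0.02, 0, 0.25], "delta_rot": [0, 0, 0]}
    - {"hand": 1, "translation": [0, 0, 0.25], "delta_rot": [0, 0, 0]}
    - {"hand": 1, "translation": [0, 0, 0.2], "delta_rot": [0, 0, 0]}
    - {"hand": 1, "translation": [0, 0, 0.1], "delta_rot": [0, 0, 0]}
    - {"hand": 1, "translation": [0, 0, 0.03], "delta_rot": [0, 0, 0]}
    - {"hand": 1, "translation": [0, 0, 0.03], "delta_rot": [0, 0, 0]}
    - {"hand": 1, "translation": [0, 0, 0.03], "delta_rot": [0, 0, 0]}
    - {"hand": 1, "translation": [0, 0, 0.03], "delta_rot": [0, 0, 0]}
    - {"hand": 1, "translation": [0, 0, 0], "delta_rot": [0, 0, 0]}

```text
time: 11.3
position: [0.4755, 0.2328, 0.1283]
eef_rot: [0.622, 0.783, 0.0, -0.0]
force: [-0.2, 1.2, -0.7]
width: 0.207
finger_force: 31.2
```

>>> apply_moves:
  series:
    - {"hand": 1, "translation": [0, 0, 0.03], "delta_rot": [0, 0, 0]}
    - {"hand": 1, "translation": [0, 0, 0.03], "delta_rot": [0, 0, 0]}
    - {"hand": 1, "translation": [0, 0, 0], "delta_rot": [0, 0, 0]}

```text
time: 11.68
position: [0.4754, 0.2327, 0.1258]
eef_rot: [0.622, 0.783, -0.0, -0.0]
force: [-0.2, -0.0, -0.6]
width: 0.202
finger_force: 31.2
```

Not 16 mm, so I'll go on towards 27 mm, where contact is expected at TCP z ≈ 0.1176.

>>> apply_moves:
  series:
    - {"hand": 1, "translation": [0, 0, 0.06], "delta_rot": [0, 0, 0]}
    - {"hand": 1, "translation": [0, 0, 0.06], "delta_rot": [0, 0, 0]}
    - {"hand": 1, "translation": [0, 0, 0.03], "delta_rot": [0, 0, 0]}
    - {"hand": 1, "translation": [0, 0, 0.025], "delta_rot": [0, 0, 0]}
    - {"hand": 1, "translation": [0, 0, 0.025], "delta_rot": [0, 0, 0]}
    - {"hand": 1, "translation": [0, 0, 0.025], "delta_rot": [0, 0, 0]}
    - {"hand": 1, "translation": [0, 0, 0], "delta_rot": [0, 0, 0]}

```text
time: 12.55
position: [0.4756, 0.2329, 0.1172]
eef_rot: [0.622, 0.783, 0.0, 0.0]
force: [-1.1, -0.2, 2.3]
width: 0.207
finger_force: 31.7
```

Force is starting to rise at about 27 mm. One small step should confirm it.

>>> apply_moves:
  series:
    - {"hand": 1, "translation": [0, 0, 0.02], "delta_rot": [0, 0, 0]}
    - {"hand": 1, "translation": [0, 0, 0], "delta_rot": [0, 0, 0]}
    - {"hand": 1, "translation": [0, 0, 0], "delta_rot": [0, 0, 0]}

```text
time: 12.92
position: [0.4757, 0.2329, 0.1169]
eef_rot: [0.622, 0.783, 0.0, 0.0]
force: [-2.7, -1.3, 7.7]
width: 0.206
finger_force: 32.4
```

Contact is firm at a gentle 8 N, so the depth is 27 mm and the green peg is the right one. I'll rest there briefly, then lift and return the rod.

>>> apply_moves:
  series:
    - {"hand": 1, "translation": [0, 0, 0], "delta_rot": [0, 0, 0]}
    - {"hand": 1, "translation": [0, 0, 0], "delta_rot": [0, 0, 0]}
    - {"hand": 1, "translation": [0, 0, -0.1], "delta_rot": [0, 0, 0]}
    - {"hand": 1, "translation": [0, 0, -0.4], "delta_rot": [0, 0, 0]}
    - {"hand": 1, "translation": [0, 0, -0.5], "delta_rot": [0, 0, 0]}
    - {"hand": 1, "translation": [0, 0, -0.5], "delta_rot": [0, 0, 0]}
    - {"hand": 1, "translation": [0, 0, -0.3], "delta_rot": [0, 0, 0]}
    - {"hand": 1, "translation": [-0.4, -0.1, 0], "delta_rot": [0, 0, 0]}
    - {"hand": 1, "translation": [-0.7, -0.15, 0], "delta_rot": [0, 0, 0]}
    - {"hand": 1, "translation": [-0.7, -0.15, 0], "delta_rot": [0, 0, 0]}
    - {"hand": 1, "translation": [-0.7, -0.15, 0], "delta_rot": [0, 0, 0]}
    - {"hand": 1, "translation": [-0.7, -0.15, 0], "delta_rot": [0, 0, 0]}
    - {"hand": 1, "translation": [-0.7, -0.15, 0], "delta_rot": [0, 0, 0]}
    - {"hand": 1, "translation": [-0.5, -0.13, 0], "delta_rot": [0, 0, 0]}
    - {"hand": 1, "translation": [0, 0, 0], "delta_rot": [0, 0, 0]}
    - {"hand": 1, "translation": [0, 0, 0], "delta_rot": [0, 0, 0]}

```text
time: 14.92
position: [0.4765, 0.0523, 0.1877]
eef_rot: [0.623, 0.783, -0.0, -0.0]
force: [0.1, -0.1, -1.3]
width: 0.208
finger_force: 31.1
```

Run:
```python
from h import *
go(.4780,.0453,.1016)
```

```text
t 14.93 pos [0.4765 0.0523 0.1877] yaw 13.0 zax [-7.e-04  2.e-04 -1.e+00] F [ 0.14 -0.11 -1.32] w 17.6 31.14836096763611
units [-1.800e-01 -2.000e-03  2.152e+00] j6 1.45
```

>>> apply_moves:
  series:
    - {"hand": 1, "translation": [-0.18, 0, 0], "delta_rot": [0, 0, 0]}
    - {"hand": 1, "translation": [0, 0, 0.2], "delta_rot": [0, 0, 0]}
    - {"hand": 1, "translation": [0, 0, 0.15], "delta_rot": [0, 0, 0]}
    - {"hand": 1, "translation": [0, 0, 0], "delta_rot": [0, 0, 0]}
    - {"hand": 1, "translation": [0, 0, 0], "delta_rot": [0, 0, 0]}

```text
time: 15.55
position: [0.4785, 0.0456, 0.174]
eef_rot: [0.622, 0.783, -0.0, -0.0]
force: [-0.0, 0.4, -1.7]
width: 0.206
finger_force: 31.1
```

Run:
```python
from h import *
go(.4780,.0454,.1016)
a=eyes.get_image("scene")
for z in(.077,.07): print(proj(a,[.478,.0454,z]))
cv2.imwrite("pics/s3.png",cv2.resize(a["color"][220:310,260:380],(800,600),interpolation=cv2.INTER_CUBIC))
```

```text
t 15.55 pos [0.4785 0.0456 0.174 ] yaw 13.04 zax [-2.e-04 -0.e+00 -1.e+00] F [-0.04  0.42 -1.68] w 17.5 31.135915517807007
units [-1.00e-03 -1.30e-02  1.81e+00] j6 1.44
(np.float64(309.22562425274026), np.float64(263.2659796548462))
(np.float64(309.3393457112951), np.float64(266.96054241702353))
```

View pics/s3.png

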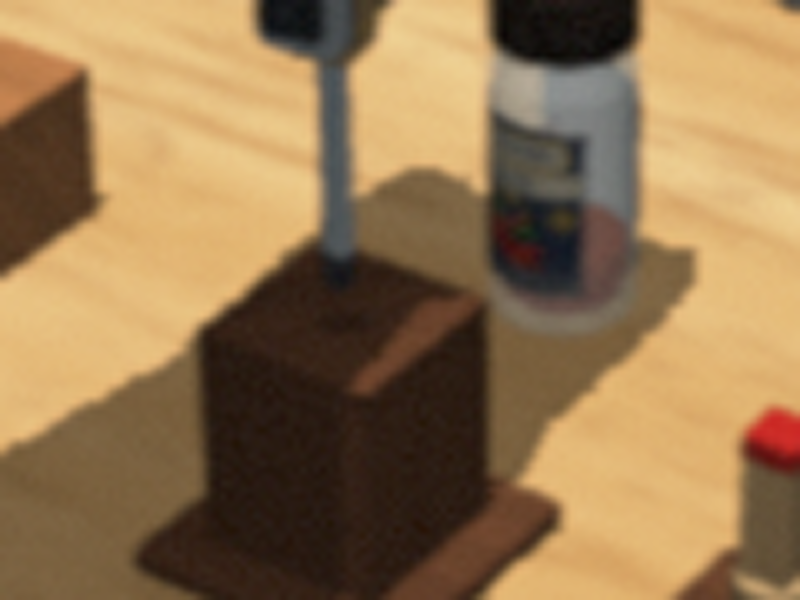

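The tip at crop (338,283) is right above the holder hole at (343,320). Lowering carefully.

>>> apply_moves:
  series:
    - {"hand": 1, "translation": [0, -0.013, 0.1], "delta_rot": [0, 0, 0]}
    - {"hand": 1, "translation": [0, 0, 0.1], "delta_rot": [0, 0, 0]}
    - {"hand": 1, "translation": [0, 0, 0.1], "delta_rot": [0, 0, 0]}
    - {"hand": 1, "translation": [0, 0, 0.05], "delta_rot": [0, 0, 0]}
    - {"hand": 1, "translation": [0, 0, 0], "delta_rot": [0, 0, 0]}

```text
time: 16.23
position: [0.4779, 0.0453, 0.1599]
eef_rot: [0.622, 0.783, -0.0, -0.0]
force: [-0.7, 0.5, -0.4]
width: 0.206
finger_force: 31.1
```

>>> apply_moves:
  series:
    - {"hand": 1, "translation": [0, 0, 0.3], "delta_rot": [0, 0, 0]}
    - {"hand": 1, "translation": [0, 0, 0.3], "delta_rot": [0, 0, 0]}
    - {"hand": 1, "translation": [0, 0, 0.3], "delta_rot": [0, 0, 0]}
    - {"hand": 1, "translation": [0, 0, 0.3], "delta_rot": [0, 0, 0]}
    - {"hand": 1, "translation": [0, 0, 0.12], "delta_rot": [0, 0, 0]}
    - {"hand": 1, "translation": [0, 0, 0.06], "delta_rot": [0, 0, 0]}
    - {"hand": 1, "translation": [0, 0, 0.04], "delta_rot": [0, 0, 0]}
    - {"hand": 1, "translation": [0, 0, 0], "delta_rot": [0, 0, 0]}

```text
time: 17.23
position: [0.4782, 0.0454, 0.1034]
eef_rot: [0.622, 0.783, 0.0, 0.0]
force: [-0.1, 0.1, -0.8]
width: 0.208
finger_force: 31.2
```

>>> apply_moves:
  series:
    - {"hand": 1, "translation": [0, 0, 0.025], "delta_rot": [0, 0, 0]}
    - {"hand": 1, "translation": [0, 0, 0.02], "delta_rot": [0, 0, 0]}
    - {"hand": 1, "translation": [0, 0, 0], "delta_rot": [0, 0, 0]}

```text
time: 17.6
position: [0.4782, 0.0453, 0.1016]
eef_rot: [0.622, 0.783, 0.0, 0.0]
force: [0.9, 0.4, 1.2]
width: 0.205
finger_force: 31.2
```

>>> apply_moves:
  series:
    - {"hand": 0.3, "translation": [0, 0, 0], "delta_rot": [0, 0, 0]}
    - {"hand": -0.2, "translation": [0, 0, 0], "delta_rot": [0, 0, 0]}
    - {"hand": -1, "translation": [0, 0, 0], "delta_rot": [0, 0, 0]}
    - {"hand": -1, "translation": [0, 0, 0], "delta_rot": [0, 0, 0]}
    - {"hand": -1, "translation": [0, 0, -0.3], "delta_rot": [0, 0, 0]}
    - {"hand": -1, "translation": [0, 0, -0.6], "delta_rot": [0, 0, 0]}
    - {"hand": -1, "translation": [0, 0, -0.6], "delta_rot": [0, 0, 0]}
    - {"hand": -1, "translation": [0, 0, -0.5], "delta_rot": [0, 0, 0]}
    - {"hand": -1, "translation": [-0.6, -0.1, 0], "delta_rot": [0, 0, 0]}
    - {"hand": -1, "translation": [-0.9, -0.15, 0], "delta_rot": [0, 0, 0]}
    - {"hand": -1, "translation": [-0.9, -0.15, 0], "delta_rot": [0, 0, 0]}
    - {"hand": -1, "translation": [-0.9, -0.15, 0], "delta_rot": [0, 0, 0]}
    - {"hand": -1, "translation": [-0.9, -0.15, 0], "delta_rot": [0, 0, 0]}
    - {"hand": -1, "translation": [-0.9, -0.15, 0], "delta_rot": [0, 0, 0]}
    - {"hand": -1, "translation": [-0.7, -0.15, 0], "delta_rot": [0, 0, 0]}
    - {"hand": -1, "translation": [-0.34, -0.06, 0], "delta_rot": [0, 0, 0]}
    - {"hand": -1, "translation": [0, 0, 0], "delta_rot": [0, 0, 0]}
    - {"hand": -1, "translation": [0, 0, 0], "delta_rot": [0, 0, 0]}

```text
time: 19.85
position: [0.4921, -0.2026, 0.1816]
eef_rot: [0.622, 0.783, 0.0, -0.0]
force: [0.9, -0.7, 0.7]
width: 1.003
finger_force: 0.0
```

Run:
```python
from h import *
go(.4923,-.2034,.06)
a=eyes.get_image("scene")
print("handle top pred",proj(a,[.478,.0454,.116]),"green top pred",proj(a,[.4923,-.2034,.073]))
for c in("scene","top"):
  for n in("peg_green_top","rod_tip","holder_mouth"): print(c,n,[(x["point"],x["confidence"]) for x in nets.tip_of(c,n)[:1]])
cv2.imwrite("pics/s4.png",cv2.resize(a["color"][220:388,270:494],(800,600),interpolation=cv2.INTER_CUBIC))
```

```text
t 19.85 pos [ 0.4921 -0.2026  0.1816] yaw 13.07 zax [-1.e-04  5.e-04 -1.e+00] F [ 0.89 -0.67  0.74] w 85.2 0.0
units [-2.300e-02  1.000e-03  3.041e+00] j6 0.95
handle top pred (np.float64(308.5744667975655), np.float64(242.11129067376146)) green top pred (np.float64(456.7042620283397), np.float64(321.45111709857963))
scene peg_green_top [([0.4984, -0.2022, 0.0703], 0.92)]
scene rod_tip []
scene holder_mouth [([0.4808, 0.0433, 0.0721], 0.72)]
top peg_green_top [([0.6519, -0.1289, 0.0028], 0.67)]
top rod_tip [([0.4785, 0.2291, 0.0681], 0.66)]
top holder_mouth [([0.4817, 0.0446, 0.0726], 0.56)]
```

View pics/s4.png

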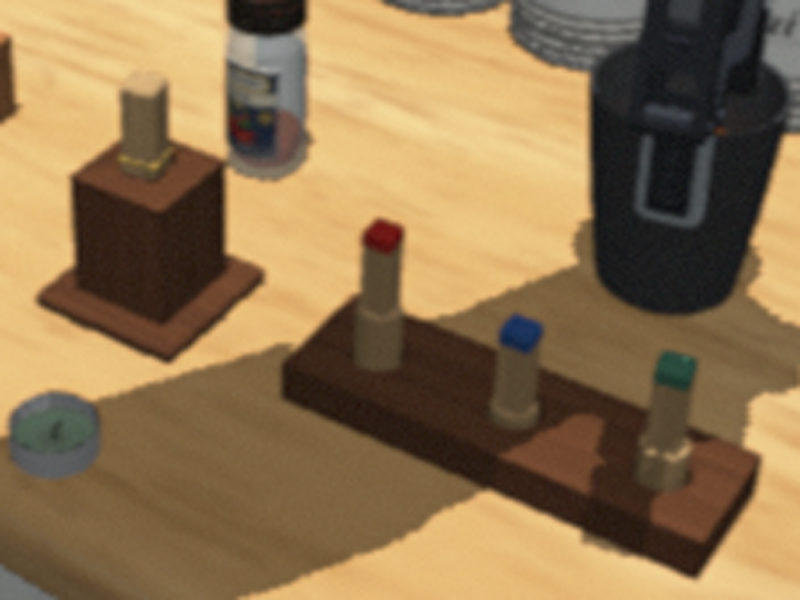

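The rod is back upright in its holder (crop (147,120)). All the pegs are standing, with green at (676,358), and the bystanders are untouched. Now I'll grasp the green peg.

>>> apply_moves:
  newtons: 30
  series:
    - {"hand": -1, "translation": [-0.04, 0.02, 0.6], "delta_rot": [0, 0, 0]}
    - {"hand": -1, "translation": [0, 0, 0.7], "delta_rot": [0, 0, 0]}
    - {"hand": -1, "translation": [0, 0, 0.7], "delta_rot": [0, 0, 0]}
    - {"hand": -1, "translation": [0, 0, 0.6], "delta_rot": [0, 0, 0]}
    - {"hand": -1, "translation": [0, 0, 0.34], "delta_rot": [0, 0, 0]}
    - {"hand": -1, "translation": [0, 0, 0], "delta_rot": [0, 0, 0]}
    - {"hand": 0, "translation": [0, 0, 0], "delta_rot": [0, 0, 0]}
    - {"hand": 0.3, "translation": [0, 0, 0], "delta_rot": [0, 0, 0]}
    - {"hand": 0.5, "translation": [0, 0, 0], "delta_rot": [0, 0, 0]}
    - {"hand": 1, "translation": [0, 0, 0], "delta_rot": [0, 0, 0]}
    - {"hand": 1, "translation": [0, 0, 0], "delta_rot": [0, 0, 0]}
    - {"hand": 1, "translation": [0, 0, 0], "delta_rot": [0, 0, 0]}
    - {"hand": 1, "translation": [0, 0, 0], "delta_rot": [0, 0, 0]}

```text
time: 21.82
position: [0.4935, -0.205, 0.0643]
eef_rot: [0.622, 0.783, 0.0, 0.0]
force: [-0.1, 0.2, 5.7]
width: 0.154
finger_force: 31.7
```

Run:
```python
from h import *
go(.4923,-.2034,.164);print(manip.read_state()["ft_torque"])
```

```text
t 21.82 pos [ 0.4935 -0.205   0.0643] yaw 13.02 zax [ 4.e-04 -3.e-04 -1.e+00] F [-0.15  0.18  5.71] w 13.1 31.659003496170044
units [ 0.044 -0.018 -2.493] j6 0.95
[0.02523669 0.29045472 0.03074242]
```

>>> apply_moves:
  series:
    - {"hand": 1, "translation": [0, 0, -0.2], "delta_rot": [0, 0, 0]}
    - {"hand": 1, "translation": [0, 0, -0.5], "delta_rot": [0, 0, 0]}
    - {"hand": 1, "translation": [0, 0, -0.7], "delta_rot": [0, 0, 0]}
    - {"hand": 1, "translation": [0, 0, -0.7], "delta_rot": [0, 0, 0]}
    - {"hand": 1, "translation": [0, 0, -0.7], "delta_rot": [0, 0, 0.9]}
    - {"hand": 1, "translation": [0, 0, -0.6], "delta_rot": [0, 0, 0.9]}
    - {"hand": 1, "translation": [0, 0, 0], "delta_rot": [0, 0, 0]}

```text
time: 22.7
position: [0.4945, -0.2054, 0.2018]
eef_rot: [0.682, 0.732, 0.001, 0.002]
force: [1.3, -0.4, 0.1]
width: 0.154
finger_force: 30.9
```

Run:
```python
from h import *
go(.4758,.2319,.2)
```

```text
t 22.7 pos [ 0.4945 -0.2054  0.2018] yaw 4.06 zax [ 0.0035 -0.0014 -1.    ] F [ 1.31 -0.36  0.15] w 13.1 30.93439757823944
units [10.938  0.308  0.029] j6 1.11
```

>>> apply_moves:
  series:
    - {"hand": 1, "translation": [0.4, 0.022, 0], "delta_rot": [0, 0, 0]}
    - {"hand": 1, "translation": [0.7, 0.022, 0], "delta_rot": [0, 0, 0]}
    - {"hand": 1, "translation": [0.9, 0.022, 0], "delta_rot": [0, 0, 0]}
    - {"hand": 1, "translation": [0.9, 0.022, 0], "delta_rot": [0, 0, 0]}
    - {"hand": 1, "translation": [0.9, 0.022, 0], "delta_rot": [0, 0, 0]}
    - {"hand": 1, "translation": [0.9, 0.022, 0], "delta_rot": [0, 0, 0]}
    - {"hand": 1, "translation": [0.9, 0.022, 0], "delta_rot": [0, 0, 0]}
    - {"hand": 1, "translation": [0.9, 0.022, 0], "delta_rot": [0, 0, 0]}
    - {"hand": 1, "translation": [0.9, 0.022, 0], "delta_rot": [0, 0, 0]}
    - {"hand": 1, "translation": [0.9, 0.022, 0], "delta_rot": [0, 0, 0]}
    - {"hand": 1, "translation": [0.9, 0.022, 0], "delta_rot": [0, 0, 0]}
    - {"hand": 1, "translation": [0.8, 0.022, 0], "delta_rot": [0, 0, 0]}
    - {"hand": 1, "translation": [0.6, 0.022, 0], "delta_rot": [0, 0, 0]}
    - {"hand": 1, "translation": [0.34, 0.022, 0.3], "delta_rot": [0, 0, 0]}
    - {"hand": 1, "translation": [0, 0, 0.6], "delta_rot": [0, 0, 0]}
    - {"hand": 1, "translation": [0, 0, 0.6], "delta_rot": [0, 0, 0]}
    - {"hand": 1, "translation": [0, 0, 0.5], "delta_rot": [0, 0, 0]}
    - {"hand": 1, "translation": [0, 0, 0], "delta_rot": [0, 0, 0]}
    - {"hand": 1, "translation": [0, 0, 0], "delta_rot": [0, 0, 0]}

```text
time: 25.08
position: [0.4745, 0.2324, 0.1198]
eef_rot: [0.682, 0.732, -0.0, -0.0]
force: [0.0, 0.5, -0.8]
width: 0.16
finger_force: 30.9
```

Run:
```python
from h import *
go(.4758,.2319,.11)
a=eyes.get_image("scene");s=manip.read_state();p=s["position"]
print("foot pred",proj(a,[p[0],p[1],p[2]-.058]),"hole pred",proj(a,[.4758,.2319,.048]))
for d in([.001,0,0],[0,.001,0]): print(np.array(proj(a,p+np.array(d)-[0,0,.058]))-np.array(proj(a,p-[0,0,.058])))
cv2.imwrite("pics/s5.png",cv2.resize(a["color"][200:275,180:280],(800,600),interpolation=cv2.INTER_CUBIC))
```

```text
t 25.07 pos [0.4745 0.2324 0.1198] yaw 4.03 zax [-5.e-04 -3.e-04 -1.e+00] F [ 0.03  0.5  -0.8 ] w 13.6 30.91226577758789
units [-0.015  0.03   0.245] j6 1.96
foot pred (np.float64(226.96558239060738), np.float64(236.06117751469688)) hole pred (np.float64(228.3704386112026), np.float64(242.92816135308624))
[ 0.41532623 -0.22676301]
[-0.38991369 -0.17142982]
```

View pics/s5.png

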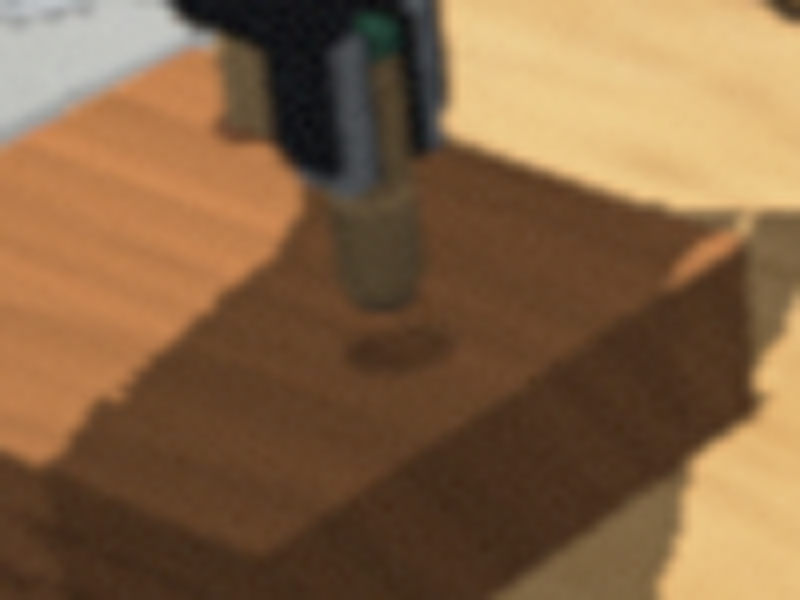

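The foot is at crop (383,296) and the hole at (399,350), so about 2 mm of correction is needed. I'll correct and start the insertion.

>>> apply_moves:
  series:
    - {"hand": 1, "translation": [-0.026, 0.046, 0.1], "delta_rot": [0, 0, 0]}
    - {"hand": 1, "translation": [0, 0, 0.15], "delta_rot": [0, 0, 0]}
    - {"hand": 1, "translation": [0, 0, 0.1], "delta_rot": [0, 0, 0]}
    - {"hand": 1, "translation": [0, 0, 0.05], "delta_rot": [0, 0, 0]}
    - {"hand": 1, "translation": [0, 0, 0.05], "delta_rot": [0, 0, 0]}
    - {"hand": 1, "translation": [0, 0, 0], "delta_rot": [0, 0, 0]}

```text
time: 25.88
position: [0.4766, 0.2316, 0.1017]
eef_rot: [0.682, 0.732, -0.0, -0.0]
force: [-0.8, -0.7, -0.6]
width: 0.161
finger_force: 30.9
```

Base at 0.0437 m, no resistance.

>>> apply_moves:
  series:
    - {"hand": 1, "translation": [0, 0, 0.05], "delta_rot": [0, 0, 0]}
    - {"hand": 1, "translation": [0, 0, 0.05], "delta_rot": [0, 0, 0]}
    - {"hand": 1, "translation": [0, 0, 0.05], "delta_rot": [0, 0, 0]}
    - {"hand": 1, "translation": [0, 0, 0.05], "delta_rot": [0, 0, 0]}
    - {"hand": 1, "translation": [0, 0, 0], "delta_rot": [0, 0, 0]}

```text
time: 26.5
position: [0.4766, 0.2315, 0.0937]
eef_rot: [0.682, 0.732, -0.0, -0.0]
force: [-0.1, 0.1, -0.3]
width: 0.156
finger_force: 30.9
```

>>> apply_moves:
  series:
    - {"hand": 1, "translation": [0, 0, 0.08], "delta_rot": [0, 0, 0]}
    - {"hand": 1, "translation": [0, 0, 0.08], "delta_rot": [0, 0, 0]}
    - {"hand": 1, "translation": [0, 0, 0.07], "delta_rot": [0, 0, 0]}
    - {"hand": 1, "translation": [0, 0, 0.05], "delta_rot": [0, 0, 0]}
    - {"hand": 1, "translation": [0, 0, 0.03], "delta_rot": [0, 0, 0]}
    - {"hand": 1, "translation": [0, 0, 0], "delta_rot": [0, 0, 0]}

```text
time: 27.25
position: [0.4767, 0.2316, 0.0814]
eef_rot: [0.682, 0.732, -0.0, -0.0]
force: [0.3, -0.0, -1.1]
width: 0.16
finger_force: 30.9
```

>>> apply_moves:
  series:
    - {"hand": 1, "translation": [0, 0, 0.025], "delta_rot": [0, 0, 0]}
    - {"hand": 1, "translation": [0, 0, 0.02], "delta_rot": [0, 0, 0]}
    - {"hand": 1, "translation": [0, 0, 0], "delta_rot": [0, 0, 0]}

```text
time: 27.62
position: [0.4767, 0.2316, 0.0796]
eef_rot: [0.682, 0.732, -0.0, -0.0]
force: [0.5, -0.2, -0.9]
width: 0.156
finger_force: 30.9
```

>>> apply_moves:
  series:
    - {"hand": 1, "translation": [0, 0, 0.02], "delta_rot": [0, 0, 0]}
    - {"hand": 1, "translation": [0, 0, 0.02], "delta_rot": [0, 0, 0]}
    - {"hand": 1, "translation": [0, 0, 0], "delta_rot": [0, 0, 0]}
    - {"hand": 1, "translation": [0, 0, 0], "delta_rot": [0, 0, 0]}

```text
time: 28.12
position: [0.4769, 0.2317, 0.0793]
eef_rot: [0.682, 0.731, 0.0, 0.0]
force: [-3.7, -1.7, 10.4]
width: 0.161
finger_force: 32.5
```

On the bottom at 10 N. I'll give it a slightly firmer gentle push, hold, then release.

>>> apply_moves:
  series:
    - {"hand": 1, "translation": [0, 0, 0.01], "delta_rot": [0, 0, 0]}
    - {"hand": 1, "translation": [0, 0, 0], "delta_rot": [0, 0, 0]}
    - {"hand": 1, "translation": [0, 0, 0], "delta_rot": [0, 0, 0]}
    - {"hand": 1, "translation": [0, 0, 0], "delta_rot": [0, 0, 0]}

```text
time: 28.62
position: [0.4769, 0.2317, 0.0792]
eef_rot: [0.682, 0.731, 0.0, 0.0]
force: [-4.3, -1.4, 14.6]
width: 0.158
finger_force: 33.1
```

>>> apply_moves:
  series:
    - {"hand": 1, "translation": [0, 0, -0.03], "delta_rot": [0, 0, 0]}
    - {"hand": 0.5, "translation": [0, 0, 0], "delta_rot": [0, 0, 0]}
    - {"hand": 0, "translation": [0, 0, 0], "delta_rot": [0, 0, 0]}
    - {"hand": -0.5, "translation": [0, 0, 0], "delta_rot": [0, 0, 0]}
    - {"hand": -1, "translation": [0, 0, 0], "delta_rot": [0, 0, 0]}
    - {"hand": -1, "translation": [0, 0, 0], "delta_rot": [0, 0, 0]}
    - {"hand": -1, "translation": [0, 0, -0.4], "delta_rot": [0, 0, 0]}
    - {"hand": -1, "translation": [0, 0, -0.7], "delta_rot": [0, 0, 0]}
    - {"hand": -1, "translation": [0, 0, -0.7], "delta_rot": [0, 0, 0]}
    - {"hand": -1, "translation": [0, 0, -0.7], "delta_rot": [0, 0, 0]}
    - {"hand": -1, "translation": [0, 0, -0.4], "delta_rot": [0, 0, 0]}
    - {"hand": -1, "translation": [0, 0, 0], "delta_rot": [0, 0, 0]}

```text
time: 30.12
position: [0.4776, 0.232, 0.1964]
eef_rot: [0.682, 0.732, 0.001, 0.001]
force: [-0.7, -0.3, 0.2]
width: 1.0
finger_force: 0.0
```

Run:
```python
from h import *
go(.4758,.2319,.2)
a=eyes.get_image("scene")
cv2.imwrite("pics/s6.png",cv2.resize(a["color"][170:380,140:490],(800,480),interpolation=cv2.INTER_CUBIC))
```

```text
t 30.12 pos [0.4776 0.232  0.1964] yaw 4.03 zax [ 0.0026  0.0013 -1.    ] F [-0.68 -0.33  0.24] w 85.0 0.0
units [-0.    -0.045 -0.089] j6 1.95
```

View pics/s6.png

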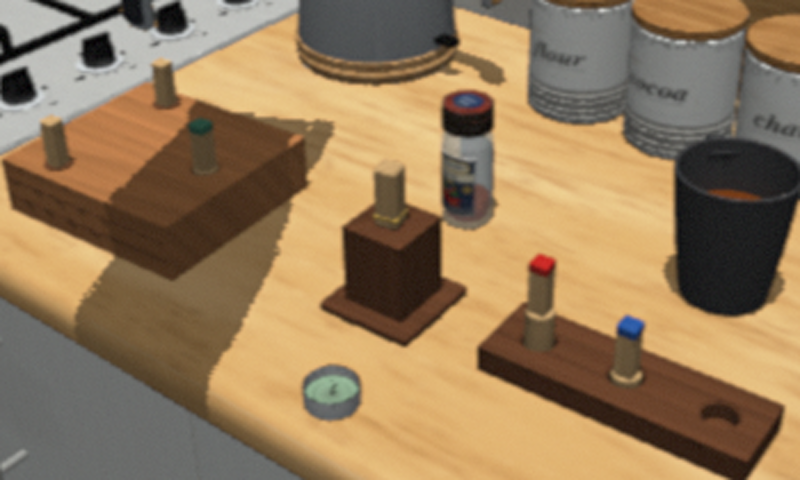

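The green peg stands in the stand at (203,145), level with the two glued pegs. The rod is upright in its holder (390,190), red and blue are still in the rack, and the bystanders are untouched. Handing in.

```bash
python3 -c "
from station import manip
print(manip.sign_off())"
```

```text
the job is handed in; nothing more can be done
None
```

Job handed in: the hole measured 27 mm deep, so the green peg is fitted and pressed home (about 15 N), level by eye with the other two; the rod is upright in its holder, the red and blue spares are in the rack, and the jar, mug and tealight are undisturbed.

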